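# Measure a lock cylinder in the bench length gauge

## Robot

A 7-joint arm with a two-finger parallel gripper is mounted at the origin on a cart in front of the work surface, level with it; the furniture and walls round the work are solid. World frame = base frame: x ahead of the robot, y to its left, z up, the work surface at z = 0. Lengths are in m, angles in degrees, forces in N, time in s.
With the tool pointing down it reaches from about 0.425 to 0.875 m from the base axis. Payload 4.7 kg.
Tool frame: the origin (TCP) lies at the centre of the arm's flange, where the gripper is bolted on; the fingertips stand 182 mm ahead of it and the grasp point (between the pads) lies 164 mm ahead of it (env.grip_depth is the distance from the TCP to the grasp point, in m); z points along the fingers, y is the line along which they close (so a half turn about z gives the same grasp; the last joint's range is limited). The gripper opens to 87 mm and grips with 3 to 60 N. Pads are 19 mm wide; open, the fingers measure 117 mm over their backs; the gripper's body (75 mm by 190 mm) begins 51 mm behind the grasp point.
Start: joints at [-63.192, 18.392, -4.016, 83.108, 1.295, 78.541, -3.26], TCP at [0.285, 0.584, 0.405] pointing down, gripper open.
Joint ranges: [-163.93, 163.93], [-17.29, 119.83], [-79.2, 71.16], [3.27, 140.29], [-89.18, 269.18], [5.43, 117.66], [-154.24, 154.24]. Speed limits (degrees/s): [147.25, 147.25, 180, 180, 180, 180, 180].

## Interface

Orientations are given as [roll, pitch, yaw] about the fixed x, y, z axes, in that order (R = Rz(yaw) Ry(pitch) Rx(roll)).
In Python, from cell import env gives the robot as it stands. The module is installed in compiled form; this text tells all that it offers.
- The arm moves only by the tool send_rows, never from a script. Its arguments are lists of equal length, an entry for each row: "xyz": the shift along the tool's x, y, z in m, a list of three; "rotation": the turn, a rotation vector about the tool's x, y, z in rad, a list of three; "jaw": the opening, from 0 (shut) to 1 (fully open). A call has 1 to 20 rows; each row shifts and turns the commanded pose from where the row before left it, along the tool's axes as they then stand; what a row does not reach is not made up. A row lasts 1/10 s, in which the tool goes at most 50 mm and 8.59 degrees, less where a joint would pass 70% of its speed; a pose out of reach is approached as far as the arm can. A call is refused whole if a number of a shift passes 0.05 or a number of a turn 0.15, either way. A call with a gripper value outside its range is refused whole. The fingers move at their own pace and stop on an object; "newtons" is the grip in N (left out, the last holds). Time passes only in rows, so rows that do not move let the fingers close. It gives the time, the measured TCP pose, the force, the opening and the grip force at its end, in the units of the state.
- env.get_obs(): the state, without advancing time (a new reading comes with each control period).
- env.read_camera(name): name is "scene" or "side" or "wrist"; returns a dict with "image" (480x640x3 uint8, blue, green, red), "fx", "fy", "cx", "cy" (pixels), "distortion" ([k1, k2, p1, p2, k3] as OpenCV has them; the pictures are not rectified), "R" (3x3) and "t" (3): a world point X has camera coordinates R X + t. Camera axes: x right, y down, z forward; pixel columns grow to the right and rows downward; lengths in m; the calibration is good to about 2 mm. A picture is of the moment at which its call begins. There is no depth.
- env.sign_off(): hands the job in; it is judged then, once.
The state is a dict: "time_s": time; "qpos": joint angles; "joint_velocities": joint speeds; "effort": joint torques, N m; "tool_pos": TCP position; "tool_rot": TCP orientation; "force": force on the tool from outside, world axes, zero at the start; "wrist_torque": the same for the moment, N m; "grip_width": finger opening in m; "grasp_force": force on a finger pad.
Only numpy, scipy, OpenCV 4.12 (cv2) and the standard library are available. Lean on these libraries where they do the work, as an engineer would, in place of code of your own. Each camera call takes 0.05 s, during which the arm holds its last target. There are 200 camera calls.

## Task

Lay the silver lock cylinder flat on the bed of the bench length gauge, centred on it and lengthwise between the two jaws, let go of it, and then slide the gauge's carriage shut on it until the black pointer on the fixed head stands in the green zone. Never drive the pointer into the red, leave the cylinder squarely clamped with the pointer in the green, and do not disturb the brass cylinder and the padlock.

Things in the scene. Friction and masses are not known exactly. Their poses are not given: they have to be found in the camera images.
- silver_cylinder: Silver-coloured euro-profile lock cylinder, lying on its flat side on the bench: 33 (x) x 60 between its end faces (y, its length) x 17 mm high (z), 0.2 kg; a 10 mm notch at mid-length in the middle of one side. Origin: centre of its underside. Grasp it from above across the 33 mm.
- brass_cylinder: Brass-coloured lock cylinder of the same shape and size; a bystander. Origin: centre of its underside.
- padlock: Brass padlock lying flat, 68 (x) x 42 (y) x 16 mm; a bystander. Origin: centre of its underside.
- gauge: Bench length gauge, fixed: steel base 70 wide (x), 265 mm long (y -125 to +140), flat top (bed) 16 mm above the bench, nothing beside it. Green fixed head (62 wide, y 85 to 135, 52 mm high) with a sprung anvil plate at the +y end, green sliding carriage at the -y end. Origin: under the bed's centre, on the bench; y points from the carriage to the fixed head.
- bed (a point): Centre of the bed, on its top surface, 16 mm above the bench; axes as the gauge's.
- anvil_face (a point): Middle of the face of the spring-loaded anvil plate (44 mm wide, 17 to 47 mm above the bench), 30 mm above the bench; it moves with the pointer. At rest it is at y = +55 mm in the gauge's frame.
- jaw_face (a point): Middle of the face of the carriage's jaw (44 mm wide, 17 to 46 mm above the bench), 30 mm above the bench; it moves with the carriage. Axes as the gauge's.
- push_tab (a point): Middle of the back face (looks to gauge -y) of the black upright tab at the carriage's rear, 55 mm above the bench. Tab 44 wide, 12 thick, top 70 mm above the bench; below it the carriage's back face is flush, 60 mm wide, down to 17 mm above the bench. Carriage body's top 41 mm high; back face to jaw face 50 mm.
- carriage (a joint): How far the carriage has been slid towards the fixed head, 0 to 0.085 m; the jaw opening with the anvil at rest is 0.110 m minus this. It drags with about 9 N and stays where it is left.
- pointer (a joint): How far the sprung anvil, with the black pointer bar over the top of the fixed head, has been pressed in, 0 to 0.024 m (spring 450 N/m). The pointer moves along gauge +y over these zones: white 0 to 0.008, green 0.008 to 0.016, white to 0.019, red from 0.019 on.
Not all that is in view belongs to the job. What is shaped like the silver_cylinder but pink is not meant.

How it is judged:
By the outcome, as a careful person would: the job done as asked, in the order asked, and still so for the second after the job is handed in, with the robot touching nothing.
It also fails if it takes over 48 s, if anything falls off the work surface, if the arm or the gripper's body presses on something with over 40 N, if the wrist force passes 120 N, or if a joint passes its speed limit or range.

## Working session

There is one attempt and no reset: what is moved stays moved. The work goes in short steps, Python scripts to look and compute and a tool call to move; the robot and the scene stay as the last step left them, time stands still between calls to the robot, and variables do not carry over. Pictures are saved under pics/ and viewed, at most 10 in all, crops included, and the job is handed in when it is done.

Besides the shell and the picture viewer there is one more tool, called after "Call:" as name(argument=value, ...) on one line, values as JSON. send_rows: Moves the arm, as the interface text tells. Its arguments: {"type":"object","properties":{"xyz":{"type":"array"},"rotation":{"type":"array"},"jaw":{"type":"array"},"newtons":{"type":"number"}},"required":["xyz","rotation","jaw"]}

```bash
mkdir -p pics
cat > h.py <<'E'
import numpy as np, cv2, pickle
from cell import env
def snap(n,f):
    c=env.read_camera(n); cv2.imwrite(f'pics/{f}.png',c['image']); pickle.dump(c,open(f'pics/{f}.pkl','wb')); return c
def load(f): return pickle.load(open(f'pics/{f}.pkl','rb'))
def K(c): return np.array([[c['fx'],0,c['cx']],[0,c['fy'],c['cy']],[0,0,1.]])
def ray(c,p):
    u=cv2.undistortPoints(np.array([[p]],float),K(c),np.array(c['distortion'],float))[0,0]
    R=np.array(c['R']);t=np.array(c['t']); o=-R.T@t; d=R.T@np.array([u[0],u[1],1]); return o,d/np.linalg.norm(d)
def onz(c,p,z):
    o,d=ray(c,p); return o+d*(z-o[2])/d[2]
def tri(obs):
    A=np.zeros((3,3));b=np.zeros(3)
    rs=[ray(c,p) for c,p in obs]
    for o,d in rs:
        P=np.eye(3)-np.outer(d,d);A+=P;b+=P@o
    X=np.linalg.solve(A,b); return X,[np.linalg.norm((np.eye(3)-np.outer(d,d))@(X-o))*1000 for o,d in rs]
def proj(c,X):
    return cv2.projectPoints(np.array(X,float).reshape(-1,3),cv2.Rodrigues(np.array(c['R'],float))[0],np.array(c['t'],float),K(c),np.array(c['distortion'],float))[0][:,0]
E
python3 - <<'E'
from h import *
for n in('scene','side','wrist'):
    c=snap(n,n+'0'); print(n,-np.array(c['R']).T@c['t'])
print(env.get_obs(),env.grip_depth)
E
```

```text
scene [ 0.20801314 -0.57092931  0.69198039]
side [ 0.33077484 -0.73134203  0.52045833]
wrist [0.21679145 0.61733553 0.38336541]
{'time_s': 0.15, 'qpos': array([-63.19062646,  18.43071876,  -4.01614522,  83.15824081,
         1.29368045,  78.53976296,  -3.2596976 ]), 'joint_velocities': array([-0.07219364, -0.09893749, -0.02978972, -0.27943985, -0.08834938,
        0.02953999,  0.06185559]), 'effort': array([-7.96773361e-05, -4.91797256e+01, -4.04739473e-01, -3.12871957e+01,
       -6.39895722e-02,  4.05016704e-02,  1.46535790e-04]), 'tool_pos': array([0.28491317, 0.5840721 , 0.40390189]), 'tool_rot': array([-1.79916421e+02,  3.46575853e-03,  1.54000631e+02]), 'force': array([-0.26744718,  0.20995317, -0.65782065]), 'wrist_torque': array([ 0.01328547, -0.01754817,  0.00609472]), 'grasp_force': 0.0, 'grip_width': 0.08699299260508382} 0.1635
```

View pics/scene0.png

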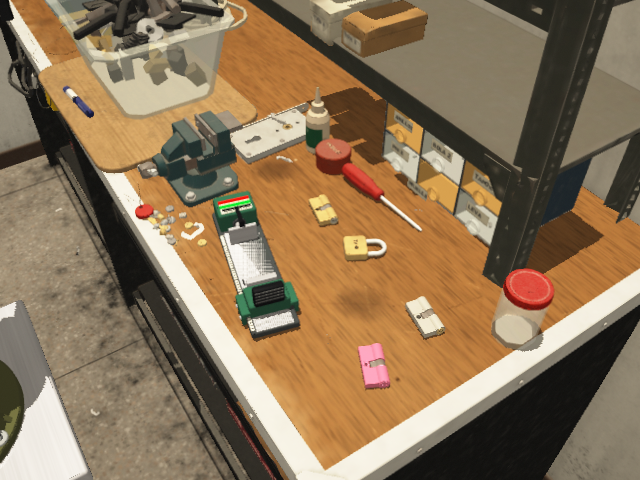

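View pics/side0.png

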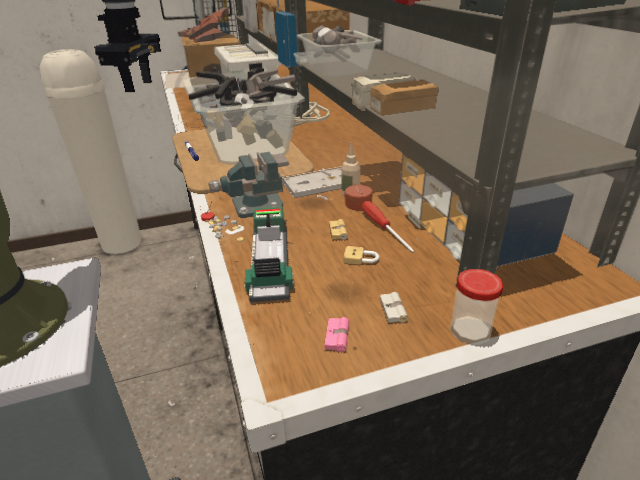

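The scene view has three cylinders: silver at (424,317), brass at (322,210) and pink at (374,366). The padlock is at (362,247). The gauge runs from its carriage end at (272,325) to its head at (235,205). The silver-grey one at (424,317) is the one meant (side view: (393,307)), because it is silver-coloured and neither brass nor pink. I'll confirm it in an enlarged crop.

Run:
```python
from h import *
a,b=load('scene0')['image'],load('side0')['image']
f=lambda im,x,y,w,h,s:cv2.resize(im[y:y+h,x:x+w],None,fx=s,fy=s,interpolation=cv2.INTER_CUBIC)
cv2.imwrite('pics/cS.png',np.hstack([f(a,395,285,64,64,6),f(b,365,280,64,64,6)]))
cv2.imwrite('pics/cG.png',np.hstack([f(a,205,185,100,150,4),f(b,225,200,100,150,4)])[:600])
for n,c,p in(('s',load('scene0'),(424,317)),('s',load('side0'),(393,307)),('tail',load('scene0'),(274,328)),('pink',load('scene0'),(374,366)),('head',load('scene0'),(235,200))): print(n,onz(c,p,.016))
```

```text
s [ 0.62559532 -0.20270311  0.016     ]
s [ 0.62454778 -0.20816072  0.016     ]
tail [ 0.43872752 -0.10442341  0.016     ]
pink [ 0.51757873 -0.22995312  0.016     ]
head [0.51897874 0.16695558 0.016     ]
```

View pics/cS.png

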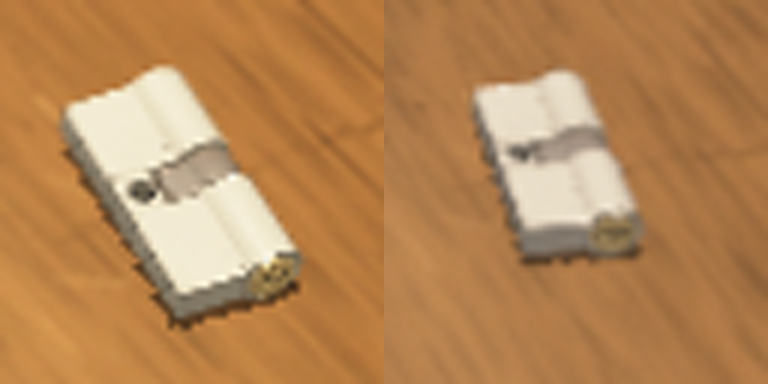

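View pics/cG.png

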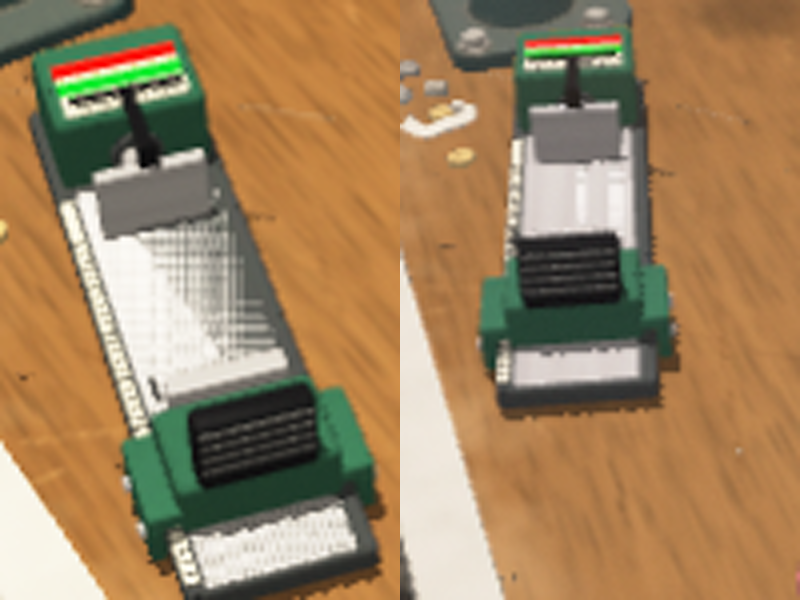

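The crops confirm the silver cylinder: silvery-white, with a brass plug end and the notch on its right side. On the gauge, the anvil plate, head corners and tail corners can all be read. I'll fit the poses from both views.

```bash
cat >> h.py <<'E'
from scipy.optimize import least_squares
def fit(obs,x0,z=False):
    # obs: (cam, px, local xyz m); params x,y,yaw(deg)[,z]
    def r(p,full=False):
        a=np.radians(p[2]);o=[]
        for c,px,L in obs:
            X=[p[0]+np.cos(a)*L[0]-np.sin(a)*L[1],p[1]+np.sin(a)*L[0]+np.cos(a)*L[1],L[2]+(p[3] if z else 0)]
            o.append(proj(c,X)[0]-px)
        return np.array(o).ravel()
    s=least_squares(r,x0,loss='soft_l1',x_scale=[.01,.01,1]+([.01] if z else []))
    return s.x,r(s.x).reshape(-1,2).round(1)
E
python3 - <<'E'
from h import *
a,b=load('scene0'),load('side0')
A=lambda u,v:(a,(205+u/4-.375,185+v/4-.375)); B=lambda u,v:(b,(225+(u-400)/4-.375,200+v/4-.375))
m=lambda *l:[q/1000 for q in l]
obs=[(*A(185,597),m(-35,-125,16)),(*A(378,545),m(35,-125,16)),(*A(100,188),m(-22,55,47)),(*A(210,165),m(22,55,47)),(*A(107,238),m(-22,55,17)),(*A(216,210),m(22,55,17)),(*A(35,55),m(-31,135,52)),(*A(180,28),m(31,135,52)),(*A(205,95),m(31,85,52)),
(*B(500,403),m(-35,-125,16)),(*B(660,393),m(35,-125,16)),(*B(530,112),m(-22,55,47)),(*B(617,107),m(22,55,47)),(*B(533,162),m(-22,55,17)),(*B(618,160),m(22,55,17)),(*B(517,68),m(-31,85,52)),(*B(632,65),m(31,85,52))]
for z in(0,1): print(*fit(obs,[.48,.02,-20]+[0]*z,z))
S=lambda u,v:(a,(395+u/6-.4,285+v/6-.4)); T=lambda u,v:(b,(365+(u-384)/6-.4,280+v/6-.4))
for n,p,q in(('farL',(65,103),(476,90)),('nearL',(178,297),(525,232)),('nearLbottom',(178,320),(525,258)),('farR',(172,68),(575,73)),('nearR',(300,250),(638,215))): print(n,tri([S(*p),T(*q)]))
print([onz(*S(*p),.017) for p in((65,103),(178,297),(300,250),(172,68))])
print([onz(*T(*p),.017) for p in((476,90),(525,232),(638,215),(575,73))])
E
```

```text
[ 4.70827472e-01  1.41516870e-02 -1.42122881e+01] [[ 0.4  1.5]
 [ 0.8  1.5]
 [-0.7 -0.5]
 [-0.5 -1.1]
 [-0.5  0.8]
 [-0.7  1.5]
 [-1.1 -0.6]
 [-0.2 -1.7]
 [ 1.3  0.7]
 [-1.2 -3.4]
 [-0.2 -3.8]
 [ 0.4 -0.2]
 [ 0.7 -0.3]
 [ 1.1  0. ]
 [ 1.5 -0.8]
 [-0.5  1.6]
 [ 1.1  0.5]]
[ 4.71638849e-01  1.64145205e-02 -1.42104379e+01 -2.08482887e-03] [[ 0.2  1. ]
 [ 0.5  1.1]
 [-0.8 -0.6]
 [-0.6 -1.1]
 [-0.6  0.7]
 [-0.8  1.5]
 [-1.2 -0.5]
 [-0.3 -1.7]
 [ 1.1  0.7]
 [-0.9 -3.3]
 [-0.  -3.7]
 [ 0.7  0.1]
 [ 0.9  0. ]
 [ 1.3  0.3]
 [ 1.7 -0.6]
 [-0.3  1.9]
 [ 1.2  0.8]]
farL (array([ 0.62371131, -0.16294332,  0.00917358]), [np.float64(1.34411977635047), np.float64(1.344119776350176)])
nearL (array([ 0.60963767, -0.22282899,  0.00920829]), [np.float64(0.8497552592229742), np.float64(0.8497552592228264)])
nearLbottom (array([ 0.60985169, -0.22388138,  0.00099416]), [np.float64(1.1465821821375182), np.float64(1.1465821821373532)])
farR (array([ 0.65060854, -0.17077836,  0.01327416]), [np.float64(0.8411061440572184), np.float64(0.8411061440571307)])
nearR (array([ 0.64026263, -0.22944703,  0.01171715]), [np.float64(1.3524507668225656), np.float64(1.3524507668223764)])
[array([ 0.62049929, -0.16709405,  0.017     ]), array([ 0.60602587, -0.22650426,  0.017     ]), array([ 0.63849452, -0.23164841,  0.017     ]), array([ 0.64917717, -0.17266361,  0.017     ])]
[array([ 0.61771044, -0.1725395 ,  0.017     ]), array([ 0.60444062, -0.23109197,  0.017     ]), array([ 0.63548858, -0.23546747,  0.017     ]), array([ 0.64727428, -0.1754489 ,  0.017     ])]
```

Run:
```python
from h import *
a,b,w=load('scene0'),load('side0'),load('wrist0')
P=dict(post_base=((492,278),(468,266)),shelf_corner=((484,158),(467,178)),shelf_far=((345,88),(358,108)),binrimfrontleft=((92,62),(193,100)),binrimfrontright=((222,40),(302,100)),binbot=((128,115),(208,153)),vise_top=((222,115),(278,158)),bottle=((316,90),(350,148)))
for n,(p,q) in P.items():
    X,e=tri([(a,p),(b,q)]);print(n,X.round(3),round(e[0],1))
R=np.array(w['R']);print('cam axes',R.round(2))
yaw=np.radians(154);d=np.array([.62,-.255])-[.285,.584];print('shift',d@[np.cos(yaw),np.sin(yaw)],d@[np.sin(yaw),-np.cos(yaw)],np.linalg.norm(d))
```

```text
post_base [ 0.723 -0.236  0.083] 14.1
shelf_corner [ 0.798 -0.11   0.171] 6.5
shelf_far [0.643 0.017 0.273] 10.6
binrimfrontleft [0.393 0.369 0.227] 6.9
binrimfrontright [0.653 0.418 0.18 ] 17.7
binbot [0.418 0.37  0.106] 6.6
vise_top [0.57  0.304 0.092] 1.8
bottle [0.738 0.257 0.11 ] 3.3
cam axes [[ 0.44  0.9  -0.  ]
 [ 0.86 -0.42  0.28]
 [ 0.25 -0.12 -0.96]]
shift -0.6688893976662568 -0.6072338706706603 0.9034079919947575
```

Run:
```python
from h import *
a,b=load('scene0'),load('side0')
for p in((487,272),(510,287)): print('post',onz(a,p,0))
for p in((462,266),(480,275)): print('post',onz(b,p,0))
print('bin',onz(a,(128,115),0),onz(b,(208,153),0),onz(a,(222,90),0))
# shelf front-edge line: planes from both cams
def plane(c,p,q):
    o,d=ray(c,p);_,e=ray(c,q);n=np.cross(d,e);n/=np.linalg.norm(n);return n,n@o
n1,k1=plane(a,(330,72),(450,140));n2,k2=plane(b,(345,98),(455,168))
d=np.cross(n1,n2);d/=np.linalg.norm(d)
for y in(-.2,0,.2): print('shelf',np.linalg.solve(np.array([n1,n2,[0,1,0]]),[k1,k2,y]))
```

```text
post [ 0.77492394 -0.17947559  0.        ]
post [ 0.78263931 -0.22141394  0.        ]
post [ 0.80897989 -0.13009015  0.        ]
post [ 0.82343229 -0.16610605  0.        ]
bin [0.46406908 0.54858495 0.        ] [0.43243471 0.63967283 0.        ] [0.6723282  0.52937433 0.        ]
shelf [ 0.68078395 -0.2         0.26607145]
shelf [0.50979738 0.         0.38132681]
shelf [0.33881082 0.2        0.49658217]
```

Run:
```python
from h import *
a=load('scene0')['image'];b=load('side0')['image']
cv2.imwrite('pics/cT.png',np.hstack([cv2.resize(a[0:200,240:540],None,fx=1.3,fy=1.3),cv2.resize(b[40:240,240:540],None,fx=1.3,fy=1.3)]))
```

```text
(no output)
```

View pics/cT.png

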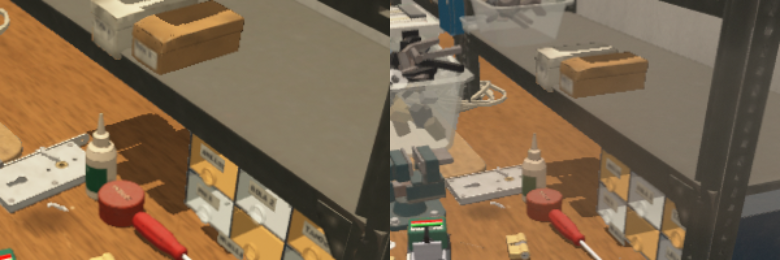

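Run:
```python
from h import *
a,b=load('scene0'),load('side0')
for p,q in(((342,55),(372,111)),((311.5,29),(353,103)),((387,100),(402,155)),((487,275),(462,272))): print(tri([(a,p),(b,q)]))
```

```text
(array([0.75683117, 0.19438732, 0.20863945]), [np.float64(5.008505519719294), np.float64(5.0085055197194865)])
(array([0.76897738, 0.31787311, 0.1972957 ]), [np.float64(2.2058015170807495), np.float64(2.2058015170806007)])
(array([0.82008934, 0.15047892, 0.11835993]), [np.float64(1.7856104056467097), np.float64(1.7856104056465698)])
(array([ 0.73716965, -0.21292196,  0.05484749]), [np.float64(8.835323640680938), np.float64(8.835323640680938)])
```

The shelf edge is at about x 0.76, z 0.2, which leaves clearance over the silver cylinder. I'll raise a little, then travel there.

Call:
send_rows(xyz=[[0,0,-0.03],[0,0,-0.03],[-0.0356,-0.0311,0],[-0.0356,-0.0311,0],[-0.0356,-0.0311,0],[-0.0356,-0.0311,0],[-0.0356,-0.0311,0],[-0.0356,-0.0311,0],[-0.0356,-0.0311,0],[-0.0356,-0.0311,0],[-0.0356,-0.0311,0],[-0.0356,-0.0311,0],[-0.0356,-0.0311,0],[-0.0356,-0.0311,0],[-0.0356,-0.0311,0],[-0.0356,-0.0311,0],[-0.0356,-0.0311,0],[-0.0356,-0.0311,0],[-0.0356,-0.0311,0],[-0.0356,-0.0311,0]], rotation=[[0,0,0],[0,0,0],[0,0,0],[0,0,0],[0,0,0],[0,0,0],[0,0,0],[0,0,0],[0,0,0],[0,0,0],[0,0,0],[0,0,0],[0,0,0],[0,0,0],[0,0,0],[0,0,0],[0,0,0],[0,0,0],[0,0,0],[0,0,0]], jaw=[1,1,1,1,1,1,1,1,1,1,1,1,1,1,1,1,1,1,1,1])

```text
time_s: 2.15
tool_pos: [0.616, -0.2013, 0.4646]
tool_rot: [180.0, -0.0, 154.0]
force: [0.9, 0.1, 0.4]
grip_width: 0.0874
grasp_force: 0.0
```

Call:
send_rows(xyz=[[0,0,0.012],[0,0,0.012],[0,0,0.012],[0,0,0.012],[0,0,0.012],[0,0,0.012],[0,0,0.012],[0,0,0.012],[0,0,0.012],[0,0,0],[0,0,0]], rotation=[[0,0,0.1495],[0,0,0.1495],[0,0,0.1495],[0,0,0.1495],[0,0,0.1495],[0,0,0.1495],[0,0,0.1495],[0,0,0.1495],[0,0,0.1495],[0,0,0],[0,0,0]], jaw=[1,1,1,1,1,1,1,1,1,1,1])

```text
time_s: 3.25
tool_pos: [0.6156, -0.1996, 0.3566]
tool_rot: [-180.0, 0.0, 77.1]
force: [0.5, 0.6, -0.1]
grip_width: 0.0873
grasp_force: 0.0
```

Run:
```python
from h import *
c=snap('wrist','w1')
for n,p in(('S',(.629,-.198,.01)),('G',(.471,.014,.016)),('tail',(.44,-.107,.016))): print(n,proj(c,p))
print(env.get_obs()['tool_pos'],env.get_obs()['tool_rot'])
```

```text
S [[326.69523726 221.55287845]]
G [[62.54035385  3.21237595]]
tail [[ 77.54667052 168.27147691]]
[ 0.61567979 -0.1997911   0.35719257] [1.79976905e+02 3.14819789e-03 7.70970572e+01]
```

View pics/w1.png

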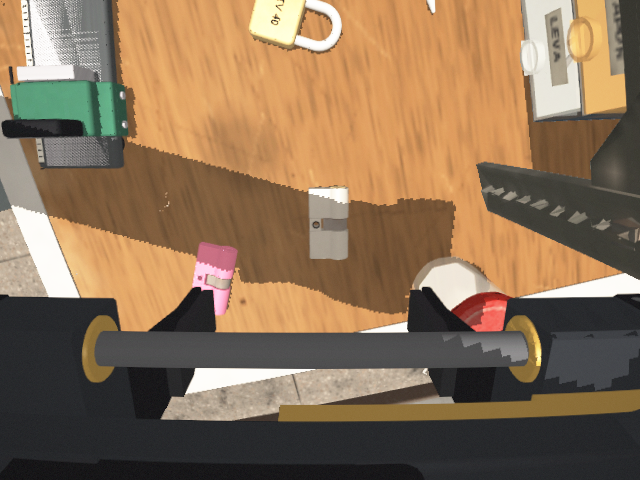

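The wrist view shows the silver cylinder's top corners at TL (309,187), TR (347,187), BR (347,259) and BL (309,260). The pink decoy is at (214,277), the jar at (460,290), and the shelf post foot/edge on the right.

```bash
python3 - <<'E'
from h import *
a,b,w=load('scene0'),load('side0'),load('w1')
S=lambda u,v:(a,(395+u/6-.4,285+v/6-.4)); T=lambda u,v:(b,(365+(u-384)/6-.4,280+v/6-.4))
W=dict(TL=(309,187),TR=(347,187),BR=(347,259),BL=(309,260))
for z in(.009,.017): print(z,{k:onz(w,p,z)[:2].round(4) for k,p in W.items()})
print('triTL',tri([(w,W['TL']),S(65,103)]),tri([(w,W['BL']),S(178,297)]))
print('centre tri',tri([(w,(329,223)),S(172,190)]))
print('jar base',onz(a,(517,347),0),onz(b,(475,342),0),'l/r',onz(a,(495,330),0),'lid',tri([(a,(529,290)),(b,(480,285)),(w,(505,345))]),tri([(a,(529,290)),(b,(480,285))]))
print('post',onz(w,(480,165),.1),onz(w,(480,165),.2))
E
python3 - <<'E'
import sys;sys.path.insert(0,'.')
E
```

```text
0.009 {'TL': array([ 0.621 , -0.1665]), 'TR': array([ 0.6516, -0.1734]), 'BR': array([ 0.6391, -0.2346]), 'BL': array([ 0.6068, -0.2281])}
0.017 {'TL': array([ 0.6212, -0.1655]), 'TR': array([ 0.6511, -0.1723]), 'BR': array([ 0.6389, -0.2319]), 'BL': array([ 0.6074, -0.2256])}
triTL (array([ 0.6213697 , -0.16587725,  0.01524187]), [np.float64(0.2615768444440611), np.float64(0.2615768444441327)]) (array([ 0.60708809, -0.22590053,  0.01555101]), [np.float64(0.24457189766817272), np.float64(0.2445718976680645)])
centre tri (array([ 0.62979626, -0.19879324,  0.01066741]), [np.float64(1.083682452392249), np.float64(1.083682452392381)])
jar base [ 0.71008631 -0.30640536  0.        ] [ 0.71423692 -0.30886167  0.        ] l/r [ 0.70525429 -0.26783834  0.        ] lid (array([ 0.72503828, -0.28781171,  0.09496926]), [np.float64(3.460764155523745), np.float64(4.515317317684798), np.float64(7.847172519590308)]) (array([ 0.72394318, -0.28499162,  0.09058232]), [np.float64(0.6845789503834165), np.float64(0.6845789503834555)])
post [ 0.72636801 -0.16461212  0.1       ] [ 0.68644051 -0.14818622  0.2       ]
```

Call:
send_rows(xyz=[[-0.02,0.005,0.025],[-0.02,0.005,0.025],[0,0,0.025],[0,0,0.025],[0,0,0]], rotation=[[0,0,0],[0,0,0],[0,0,0],[0,0,0],[0,0,0]], jaw=[1,1,1,1,1])

```text
time_s: 3.8
tool_pos: [0.6152, -0.2405, 0.2539]
tool_rot: [-179.7, -0.0, 77.0]
force: [-0.5, 0.3, -0.8]
grip_width: 0.0873
grasp_force: 0.0
```

Run:
```python
from h import *
c=snap('wrist','w2'); p=proj(c,(.629,-.198,.01))[0]; print(p,env.get_obs()['tool_pos'])
x,y=int(p[0])-100,max(int(p[1])-90,0)
print(x,y);cv2.imwrite('pics/w2c.png',cv2.resize(c['image'][y:y+180,x:x+200],None,fx=3,fy=3,interpolation=cv2.INTER_CUBIC))
```

```text
[320.68332401 191.61609573] [ 0.61595073 -0.24083422  0.25609307]
220 101
```

View pics/w2c.png

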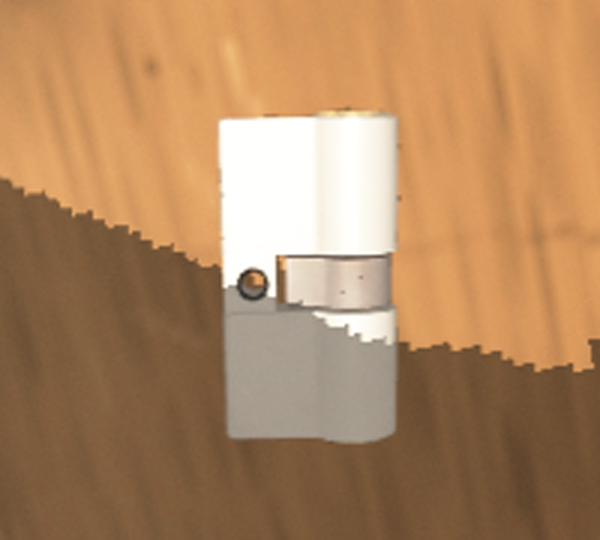

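Run:
```python
from h import *
a,b,w,v=load('scene0'),load('side0'),load('w1'),load('w2')
S=lambda u,q:(a,(395+u/6-.4,285+q/6-.4)); T=lambda u,q:(b,(365+(u-384)/6-.4,280+q/6-.4))
V=lambda u,q:(v,(220+u/3-.33,101+q/3-.33))
C=[(220,119),(397,117),(394,438),(228,438)];W=[(309,187),(347,187),(347,259),(309,260)];L=[(-16.5,30),(16.5,30),(16.5,-30),(-16.5,-30)]
for c,p in zip(C,W): print(tri([V(*c),(w,p)]))
print('z17',[onz(*V(*c),.017)[:2].round(4) for c in C])
obs=[(*V(*c),(l[0]/1e3,l[1]/1e3,.0)) for c,l in zip(C,L)]+[(w,p,(l[0]/1e3,l[1]/1e3,.0)) for p,l in zip(W,L)]+[(*S(65,103),(-.0165,.03,0)),(*S(178,297),(-.0165,-.03,0))]
print(*fit(obs,[.629,-.198,-13,.015],True))
for z in(0,.1,.2,.28): print('post',z,proj(w,(.775,-.18,z)),proj(w,(.755,-.18,z)))
print('lid L/R scene',onz(a,(505,287),.09),onz(a,(553,287),.09),'front',onz(a,(527,307),.085))
print(proj(w,(.724,-.286,.09)))
```

```text
(array([ 0.62049537, -0.16700647,  0.00513207]), [np.float64(0.3405267621885361), np.float64(0.34052676218839095)])
(array([ 0.65205909, -0.17398388,  0.00593107]), [np.float64(0.32517850838780055), np.float64(0.32517850838777873)])
(array([ 0.63863948, -0.22763392,  0.02987964]), [np.float64(0.03399037815340451), np.float64(0.03399037815346767)])
(array([ 0.60850458, -0.22302382,  0.02387694]), [np.float64(0.7112333315447928), np.float64(0.7112333315449267)])
z17 [array([ 0.6208, -0.167 ]), array([ 0.6514, -0.1737]), array([ 0.639 , -0.2315]), array([ 0.6084, -0.2244])]
[  0.62987083  -0.19956306 -12.44505468   0.0141769 ] [[-0.9 -0.4]
 [ 1.5 -0.3]
 [ 0.7  0. ]
 [-1.2  0.5]
 [-0.9  1.3]
 [ 1.7  1. ]
 [ 0.5 -0.6]
 [-0.2 -1.3]
 [-0.5  1.2]
 [-0.1  0.2]]
post 0 [[489.81011577 161.61567757]] [[466.90228952 166.62466851]]
post 0.1 [[559.78695988 173.35714849]] [[528.48270246 180.17916586]]
post 0.2 [[709.31333727 201.42474678]] [[663.8654979  212.11983174]]
post 0.28 [[839.61670378 263.43036512]] [[870.75049926 285.08562013]]
lid L/R scene [ 0.70229476 -0.26320329  0.09      ] [ 0.75642117 -0.29866396  0.09      ] front [ 0.70566941 -0.30122343  0.085     ]
[[488.65181972 335.77211618]]
```

The silver cylinder is at (0.630, -0.199), yaw -12.4°, with its top at about 15 mm. The jar is close to the gripper body, so I'll grip 14 mm off the middle, away from the jar.

Call:
send_rows(xyz=[[0.029,0.002,0],[0.029,0.002,0],[0,0,0.016],[0,0,0.016],[0,0,0.016],[0,0,0.01],[0,0,0],[0,0,0]], rotation=[[0,0,-0.01],[0,0,0],[0,0,0],[0,0,0],[0,0,0],[0,0,0],[0,0,0],[0,0,0]], jaw=[1,1,1,1,1,1,1,1])

```text
time_s: 4.65
tool_pos: [0.6327, -0.1863, 0.1987]
tool_rot: [-180.0, 0.0, 77.4]
force: [0.9, -0.1, 0.2]
grip_width: 0.087
grasp_force: 0.0
```

Run:
```python
from h import *
o=env.get_obs();print(o['tool_pos'],o['tool_rot'],o['force'])
c=snap('wrist','w3');print(proj(c,(.63,-.199,.017)))
cv2.imwrite('pics/w3s.png',c['image'])
```

```text
[ 0.63274763 -0.18626554  0.19870455] [-1.79988492e+02  2.79488546e-02  7.74154830e+01] [ 0.87576965 -0.07363346  0.20686096]
[[312.00575326 336.67961691]]
```

View pics/w3.png

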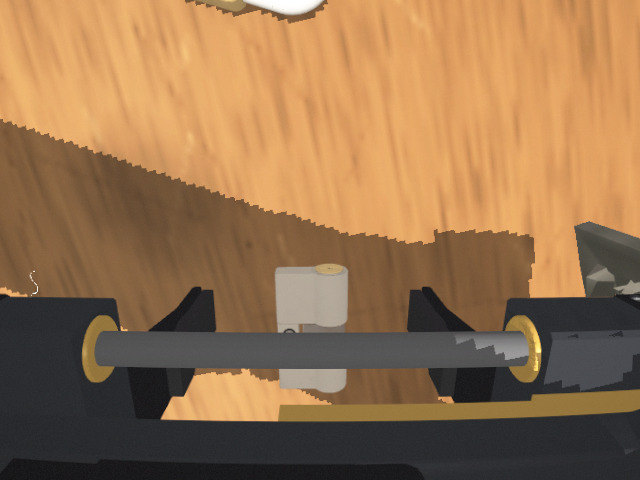

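The silver cylinder (276–347 px) sits centred between the fingers (213 and 411 px). I'll go down and grip.

Call:
send_rows(xyz=[[0,0,0.007],[0,0,0.007],[0,0,0],[0,0,0],[0,0,0],[0,0,0],[0,0,0],[0,0,0],[0,0,0],[0,0,0],[0,0,0]], rotation=[[0,0,0],[0,0,0],[0,0,0],[0,0,0],[0,0,0],[0,0,0],[0,0,0],[0,0,0],[0,0,0],[0,0,0],[0,0,0]], jaw=[1,1,1,0,0,0,0,0,0,0,0], newtons=35)

```text
time_s: 5.8
tool_pos: [0.633, -0.1854, 0.1848]
tool_rot: [180.0, -0.0, 77.5]
force: [0.4, -0.1, 0.6]
grip_width: 0.0325
grasp_force: 35.0
```

Call:
send_rows(xyz=[[0,0,-0.02],[0,0,-0.04],[0,0,-0.04],[0,0,-0.04],[0.0268,-0.0333,0],[0.0268,-0.0333,0],[0.0268,-0.0333,0],[0.0268,-0.0333,0],[0.0268,-0.0333,0],[0.0268,-0.0333,0],[0,0,0],[0,0,0]], rotation=[[0,0,0],[0,0,0],[0,0,0],[0,0,0],[0,0,0.03],[0,0,0],[0,0,0],[0,0,0],[0,0,0],[0,0,0],[0,0,0],[0,0,0]], jaw=[0,0,0,0,0,0,0,0,0,0,0,0])

```text
time_s: 7.0
tool_pos: [0.4773, 0.0195, 0.3248]
tool_rot: [180.0, -0.1, 75.9]
force: [0.0, -1.0, -1.5]
grip_width: 0.0327
grasp_force: 35.0
```

Run:
```python
from h import *
c=snap('wrist','w4');o=env.get_obs();print(o['tool_pos'],o['tool_rot'],o['grip_width'])
```

```text
[0.47793067 0.01836288 0.32490326] [ 1.79962136e+02 -2.22208908e-02  7.57649892e+01] 0.03243526905229268
```

View pics/w4.png

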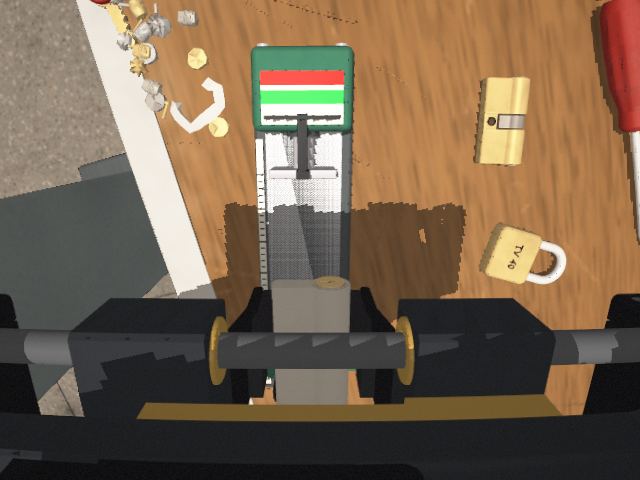

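The wrist view shows the gauge upright in the image. The head's top corners are at (252,47), (353,47), (353,131) and (252,131), and the anvil plate's front top edge runs (271,178)–(337,178). The pointer is at (303,117) at rest, and the cylinder hangs straight in the grip. Brass (504,121) and padlock (515,252) are untouched.

Run:
```python
from h import *
a,b,w=load('scene0'),load('side0'),load('w4')
A=lambda u,v:(a,(205+u/4-.375,185+v/4-.375)); B=lambda u,v:(b,(225+(u-400)/4-.375,200+v/4-.375))
m=lambda *l:[q/1000 for q in l]
W=[(w,(252,47),m(-31,135,52)),(w,(353,47),m(31,135,52)),(w,(353,131),m(31,85,52)),(w,(252,131),m(-31,85,52)),(w,(271,178),m(-22,55,47)),(w,(337,178),m(22,55,47))]
o=[(*A(100,188),m(-22,55,47)),(*A(210,165),m(22,55,47)),(*A(107,238),m(-22,55,17)),(*A(216,210),m(22,55,17)),(*A(35,55),m(-31,135,52)),(*A(180,28),m(31,135,52)),(*A(205,95),m(31,85,52)),(*A(185,597),m(-35,-125,16)),(*A(378,545),m(35,-125,16)),
(*B(530,112),m(-22,55,47)),(*B(617,107),m(22,55,47)),(*B(533,162),m(-22,55,17)),(*B(618,160),m(22,55,17)),(*B(517,68),m(-31,85,52)),(*B(632,65),m(31,85,52))]
x,r=fit(W,[.471,.014,-14.2]);print('wrist',x,r.tolist())
x2,r=fit(W,[.471,.014,-14.2,0],True);print('wrist+z',x2)
x3,r=fit(W+o,[.471,.014,-14.2],False);print('all',x3,r[:6].tolist())
print('anvil tri L,R',tri([(w,(271,178)),A(100,188)]),tri([(w,(337,178)),A(210,165)]))
g=cv2.cvtColor(w['image'],6).astype(int)
for v in(150,195,235,255): print(v,g[v,248:268].tolist(),g[v,340:360].tolist())
# bed edges via model
for y in(20,40,60): print(y,proj(w,[[*(x[:2]+np.array([[np.cos(q:=np.radians(x[2])),-np.sin(q)],[np.sin(q),np.cos(q)]])@[s*.035,y/1e3]),.016] for s in(-1,1)]).round(1).tolist())
# cylinder in grip at z: top end
print(np.array(w['R']).T@[0,0,1], onz(w,(273,282),.324-.1635))
```

```text
wrist [ 4.70691110e-01  1.38682595e-02 -1.39280836e+01] [[-2.4, -2.2], [1.7, -2.7], [0.1, 0.1], [0.5, 0.5], [-1.7, 1.3], [0.4, 1.1]]
wrist+z [ 4.70812709e-01  1.39635052e-02 -1.39583880e+01 -6.95753157e-03]
all [ 4.70411084e-01  1.40619217e-02 -1.42212662e+01] [[-1.8, -2.7], [2.4, -2.6], [0.3, 0.2], [0.7, 0.1], [-1.8, 1.0], [0.3, 1.1]]
anvil tri L,R (array([0.46385539, 0.07290333, 0.04537656]), [np.float64(0.1918886119553971), np.float64(0.19188861195544807)]) (array([0.50581328, 0.06220442, 0.04443525]), [np.float64(0.5282921485094478), np.float64(0.5282921485094048)])
150 [126, 129, 131, 136, 136, 141, 142, 91, 254, 254, 254, 254, 254, 254, 254, 99, 117, 153, 251, 251] [251, 227, 112, 114, 115, 113, 114, 114, 113, 104, 91, 74, 111, 142, 145, 147, 149, 150, 148, 146]
195 [143, 145, 146, 145, 145, 145, 146, 145, 144, 179, 250, 82, 95, 97, 146, 237, 202, 113, 144, 224] [207, 147, 114, 112, 113, 113, 113, 112, 104, 90, 80, 73, 116, 146, 145, 143, 140, 137, 136, 135]
235 [81, 78, 79, 77, 77, 75, 78, 79, 79, 75, 82, 115, 93, 65, 64, 65, 100, 131, 56, 60] [71, 58, 56, 59, 55, 57, 58, 57, 55, 54, 66, 77, 77, 79, 81, 80, 81, 81, 80, 81]
255 [77, 79, 80, 78, 79, 80, 79, 80, 80, 79, 75, 83, 131, 146, 148, 147, 148, 142, 109, 55] [60, 59, 57, 56, 55, 58, 58, 55, 50, 59, 75, 80, 80, 80, 80, 80, 80, 78, 75, 76]
20 [[257.5, 222.2], [351.4, 221.8]]
40 [[256.5, 195.4], [352.1, 195.1]]
60 [[255.4, 167.8], [352.7, 167.5]]
[-0.06603423 -0.2664104  -0.96159502] [0.46771016 0.04308354 0.1605    ]
```

The gauge is at (0.4706, 0.0139), yaw -14.0°, and the bed edges match the image within 1 px. I'll place with the TCP at (0.474, 0.0275, 0.201), yaw 76°.

Call:
send_rows(xyz=[[0.0074,-0.0056,0],[0,0,0.02],[0,0,0.025],[0,0,0.025],[0,0,0.025],[0,0,0.015],[0,0,0.009],[0,0,0],[0,0,0]], rotation=[[0,0,-0.004],[0,0,0],[0,0,0],[0,0,0],[0,0,0],[0,0,0],[0,0,0],[0,0,0],[0,0,0]], jaw=[0,0,0,0,0,0,0,0,0])

```text
time_s: 7.95
tool_pos: [0.4748, 0.0271, 0.2062]
tool_rot: [180.0, 0.0, 75.9]
force: [0.6, -0.9, -1.1]
grip_width: 0.0329
grasp_force: 35.0
```

Call:
send_rows(xyz=[[0,0,0.002],[0,0,0.001],[0,0,0],[0,0,0]], rotation=[[0,0,0],[0,0,0],[0,0,0],[0,0,0]], jaw=[0,0,0,0])

```text
time_s: 8.35
tool_pos: [0.4743, 0.0274, 0.203]
tool_rot: [180.0, -0.0, 76.0]
force: [0.5, 0.5, -2.3]
grip_width: 0.0329
grasp_force: 35.0
```

Call:
send_rows(xyz=[[0,0,0.001],[0,0,0],[0,0,0.001],[0,0,0],[0,0,0]], rotation=[[0,0,0],[0,0,0],[0,0,0],[0,0,0],[0,0,0]], jaw=[0,0,0,0,0])

```text
time_s: 8.85
tool_pos: [0.4742, 0.0274, 0.2007]
tool_rot: [180.0, 0.0, 76.0]
force: [0.3, 0.1, -1.4]
grip_width: 0.0326
grasp_force: 35.0
```

Call:
send_rows(xyz=[[0,0,0.0007],[0,0,0],[0,0,0]], rotation=[[0,0,0],[0,0,0],[0,0,0]], jaw=[0,0,0])

```text
time_s: 9.15
tool_pos: [0.4744, 0.0273, 0.2007]
tool_rot: [-180.0, -0.0, 76.0]
force: [-2.7, -0.8, 5.7]
grip_width: 0.0329
grasp_force: 35.0
```

Contact: the bed is carrying the cylinder. I'll release, lift, and back off over the gauge's tail to look.

Call:
send_rows(xyz=[[0,0,0],[0,0,0],[0,0,0],[0,0,0],[0,0,0],[0,0,0],[0,0,-0.02],[0,0,-0.04],[0,0,-0.04],[0,0,-0.03],[-0.03,0,0],[-0.04,0,0],[-0.04,0,0],[-0.04,0,0],[0,0,0],[0,0,0]], rotation=[[0,0,0],[0,0,0],[0,0,0],[0,0,0],[0,0,0],[0,0,0],[0,0,0],[0,0,0],[0,0,0],[0,0,0],[0,0,0],[0,0,0],[0,0,0],[0,0,0],[0,0,0],[0,0,0]], jaw=[0.5,0.7,0.9,1,1,1,1,1,1,1,1,1,0.5,0,0,0])

```text
time_s: 10.75
tool_pos: [0.4377, -0.1189, 0.3301]
tool_rot: [180.0, -0.1, 75.8]
force: [-0.5, 0.6, 0.5]
grip_width: 0.0626
grasp_force: 0.0
```

```bash
cat > chk.py <<'E'
from h import *
import sys
G=np.array([.4706,.0139]);q=np.radians(-14.0);Rg=np.array([[np.cos(q),-np.sin(q)],[np.sin(q),np.cos(q)]])
def g2w(x,y,z): return [*(G+Rg@[x,y]),z]
def w2g(X): return (Rg.T@(np.array(X)[:2]-G)*1000).round(1)
E
python3 - <<'E'
from chk import *
c=snap('wrist','w5');o=env.get_obs();print(o['tool_pos'],o['tool_rot'],w2g(o['tool_pos']))
im=c['image'].copy()
for n,P in(('cyl',[g2w(x,y,.033) for x,y in((-.0165,.03),(.0165,.03),(.0165,-.03),(-.0165,-.03))]),('jaw',[g2w(-.022,-.055,.046),g2w(.022,-.055,.046)]),('tabtop',[g2w(-.022,-.105,.07),g2w(.022,-.105,.07)]),('anv',[g2w(-.022,.055,.047),g2w(.022,.055,.047)])): print(n,proj(c,P).round().tolist())
cv2.imwrite('pics/w5.png',im)
E
```

```text
[ 0.43797163 -0.1177467   0.33007643] [ 1.79991307e+02 -5.32444340e-02  7.59836620e+01] [   0.2 -135.6]
cyl [[284.0, -12.0], [336.0, -12.0], [336.0, 87.0], [286.0, 87.0]]
jaw [[276.0, 125.0], [345.0, 125.0]]
tabtop [[275.0, 209.0], [347.0, 209.0]]
anv [[273.0, -65.0], [347.0, -65.0]]
```

View pics/w5.png

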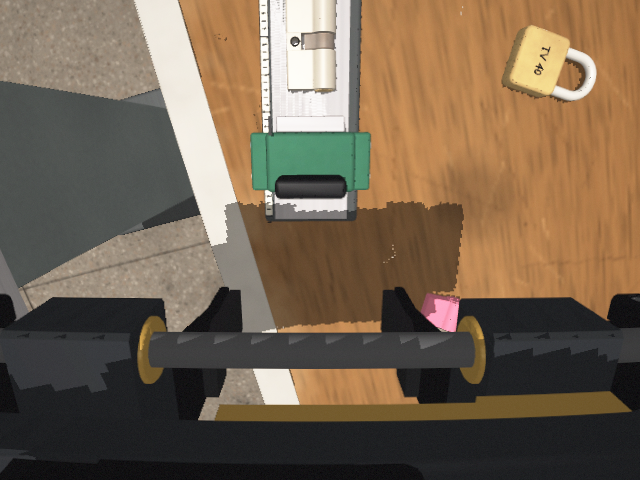

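The cylinder lies straight on the bed (columns 287–336, notch row 41), centred within about 2 mm. The jaw plate is at row 116 and the tab's back at row 198, so the carriage starts about 6 mm in. I'll lower the closed fingers behind the tab and feel for contact.

Call:
send_rows(xyz=[[0,0,0],[0,0,0],[0,0,0],[0,0,0.03],[0,0,0.035],[0,0,0.033],[0,0,0.02],[0,0,0],[0.008,0,0],[0.006,0,0],[0,0,0],[0,0,0]], rotation=[[0,0,0],[0,0,0],[0,0,0],[0,0,0],[0,0,0],[0,0,0],[0,0,0],[0,0,0],[0,0,0],[0,0,0],[0,0,0],[0,0,0]], jaw=[0,0,0,0,0,0,0,0,0,0,0,0], newtons=20)

```text
time_s: 12.0
tool_pos: [0.4419, -0.1042, 0.213]
tool_rot: [179.9, -0.1, 76.1]
force: [-0.6, -0.0, -0.3]
grip_width: 0.0004
grasp_force: 0.0
```

Call:
send_rows(xyz=[[0.003,0,0],[0.003,0,0],[0.002,0,0],[0,0,0]], rotation=[[0,0,0],[0,0,0],[0,0,0],[0,0,0]], jaw=[0,0,0,0])

```text
time_s: 12.4
tool_pos: [0.4433, -0.0965, 0.2121]
tool_rot: [180.0, -0.0, 76.0]
force: [-0.3, -0.2, -0.6]
grip_width: 0.0006
grasp_force: 0.0
```

Call:
send_rows(xyz=[[0.002,0,0],[0.002,0,0],[0,0,0]], rotation=[[0,0,0],[0,0,0],[0,0,0]], jaw=[0,0,0])

```text
time_s: 12.7
tool_pos: [0.4442, -0.0929, 0.212]
tool_rot: [-180.0, 0.0, 76.0]
force: [0.3, -0.1, 0.8]
grip_width: 0.0003
grasp_force: 0.1
```

Call:
send_rows(xyz=[[0.002,0,0],[0.002,0,0],[0,0,0]], rotation=[[0,0,0],[0,0,0],[0,0,0]], jaw=[0,0,0])

```text
time_s: 13.0
tool_pos: [0.4446, -0.0913, 0.2121]
tool_rot: [-180.0, 0.2, 75.9]
force: [-2.5, -7.4, 1.5]
grip_width: 0.0005
grasp_force: 3.8
```

Contact at the tab, 7–8 N, with the TCP at gauge y = -108 mm. The anvil should touch about 44 mm further on, and mid-green about 56 mm further on. I'll push the first 42 mm.

Call:
send_rows(xyz=[[0.003,0,0],[0.003,0,0],[0.004,0,0],[0.004,0,0],[0.004,0,0],[0.004,0,0],[0.004,0,0],[0.004,0,0],[0.004,0,0],[0.004,0,0],[0.003,0,0],[0.001,0,0],[0,0,0],[0,0,0]], rotation=[[0,0,0],[0,0,0],[0,0,0],[0,0,0],[0,0,0],[0,0,0],[0,0,0],[0,0,0],[0,0,0],[0,0,0],[0,0,0],[0,0,0],[0,0,0],[0,0,0]], jaw=[0,0,0,0,0,0,0,0,0,0,0,0,0,0])

```text
time_s: 14.4
tool_pos: [0.4547, -0.0512, 0.212]
tool_rot: [-180.0, 0.3, 75.9]
force: [-2.7, -9.4, 3.2]
grip_width: 0.0004
grasp_force: 4.8
```

Run:
```python
from chk import *
o=env.get_obs();print(o['tool_pos'],w2g(o['tool_pos']),o['force'])
c=snap('wrist','w6')
print('anvil top',proj(c,[g2w(0,.055,.047),g2w(0,.1,.052)]).round())
# visibility of head in scene/side: bright green/red zone pixels
for n in('scene','side'):
    s=snap(n,n+'6')
    for f in(n+'0',n+'6'):
        hsv=cv2.cvtColor(load(f)['image'],40); u,v=proj(s,g2w(0,.11,.052))[0].astype(int)
        r=hsv[v-25:v+25,u-35:u+35]; print(f,(u,v),'green',((abs(r[...,0].astype(int)-60)<8)&(r[...,1]>150)&(r[...,2]>150)).sum(),'red',((r[...,0]<6)&(r[...,1]>180)&(r[...,2]>150)).sum())
```

```text
[ 0.45467252 -0.05118406  0.21204534] [  0.3 -67. ] [-2.73957924 -9.36239725  3.17828837]
anvil top [[ 311.  -12.]
 [ 310. -170.]]
scene0 (np.int64(234), np.int64(203)) green 70 red 84
scene6 (np.int64(234), np.int64(203)) green 0 red 0
side0 (np.int64(268), np.int64(211)) green 18 red 30
side6 (np.int64(268), np.int64(211)) green 0 red 0
```

Call:
send_rows(xyz=[[0.002,0,0],[0.002,0,0],[0.002,0,0],[0.002,0,0],[0.001,0,0],[0,0,0],[0,0,0]], rotation=[[0,0,0],[0,0,0],[0,0,0],[0,0,0],[0,0,0],[0,0,0],[0,0,0]], jaw=[0,0,0,0,0,0,0])

```text
time_s: 15.25
tool_pos: [0.4566, -0.0436, 0.2121]
tool_rot: [-179.9, 0.3, 75.8]
force: [-3.9, -12.6, 6.0]
grip_width: 0.0001
grasp_force: 6.5
```

Force is up to 13 N, so the spring is engaged and the pointer is at an estimated 5–8 mm. I'll back off and look from above before the last push.

Call:
send_rows(xyz=[[-0.01,0,0],[-0.01,0,0],[0,0,-0.03],[0,0,-0.04],[0,0,-0.043],[0.03,0,0],[0.03,0,0],[0.03,0,0],[0,0,0],[0,0,0]], rotation=[[0,0,0],[0,0,0],[0,0,0],[0,0,0],[0,0,0],[0,0,0],[0,0,0],[0,0,0],[0,0,0],[0,0,0]], jaw=[0,0,0,0,0,0,0,0,0,0])

```text
time_s: 16.25
tool_pos: [0.4744, 0.0287, 0.3249]
tool_rot: [-180.0, 0.0, 76.1]
force: [-0.4, -0.3, 0.1]
grip_width: 0.0007
grasp_force: 0.0
```

```bash
cat >> chk.py <<'E'
def pointer(f):
    c=load(f); im=c['image']; g=cv2.cvtColor(im,6); hsv=cv2.cvtColor(im,40).astype(int)
    ys=np.arange(40,140)/1e3
    for xo in(0,-.015):
        P=proj(c,[g2w(xo,y,.053) for y in ys]); s=''
        for (u,v) in P:
            u,v=int(round(u)),int(round(v))
            if not(0<=v<480 and 0<=u<640): s+='.';continue
            h,S,V=hsv[v,u]; s+='K' if V<75 else 'R' if S>150 and(h<8 or h>172) else 'G' if S>150 and V>150 and 50<h<70 else 'g' if S>80 and 50<h<95 else 'W' if V>200 else '-'
        print(f,'x',xo,'y40..139:',s)
E
python3 - <<'E'
from chk import *
c=snap('wrist','w7');o=env.get_obs();print(o['tool_pos'],w2g(o['tool_pos']))
pointer('w4');pointer('w7')
for n in('scene','side'): snap(n,n+'7');pointer(n+'0');pointer(n+'7')
E
```

```text
[0.47428658 0.0277482  0.32489   ] [ 0.2 14.3]
w4 x 0 y40..139: -W---W-WWW-WW--W-----K------------------------------K---WWWWWWGGGGGGGWWWWRRRRRRRRgggggggggggggg-----
w4 x -0.015 y40..139: WWWWWWWWWWWWWWWWWWWWWW---WWWWWWWWWWWWWWWWWWW--ggggWW---WWWWWWWGGGGGGGWWWWRRRRRRRRggggggggggggg------
w7 x 0 y40..139: -------WWWWWWWWWWWWWWW----------------------------------------GGGGGGGWWWWWRRRRRRWggggggggggggg------
w7 x -0.015 y40..139: ---WWWWWWWWWWWWWWWWWWWWWWWWW--WWWWWWWWWWWWWWW-gggWWWWWWWWW---WGGGGGGGWWWWWRRRRRRRgggggggggggggg-----
scene0 x 0 y40..139: --------------KKKKKKKKKKKKKKKKKKKKKKKKKKKKKKKKKKKKKKKKKKKKKKKKggGGGGGgggWWWWWRRRRR---gggggggg-------
scene0 x -0.015 y40..139: -------------WW---KKKKKKKKKKKKKKKKKKKKKKKKKKggggg---WW-----KKKggggGGGGGGWWWWWRRRRR---gggggggg-----KK
scene7 x 0 y40..139: W-------------------KKKKKKKKKKKKKKKKKKKKKKKKKKKKKKKKKKKKKKKKKKKKKKKgggggWWWWWRRRRR---gggggggg-------
scene7 x -0.015 y40..139: ------------------WWWW---KKKKKKKKKKKKKKKKKKKggggg---WWWWWWWWWW--KKKGGGGGWWWWWRRRRR---gggggggg-----KK
side0 x 0 y40..139: -------KKKKKKKKKKKKKKKKKKKKKKKKKKKKKKKKKKKKKKKKKKKKKKKKKKKKKgggggggggWWWWRRRRRRRRRggggg-------------
side0 x -0.015 y40..139: -----WWWW----KKKKKKKKKKKKKKKKKKKKKKKK----gggg----WWWWW----KKKKGGGGWWWWWWWWWRRRRR--------------------
side7 x 0 y40..139: -----------KKKKKKKKKKKKKKKKKKKKKKKKKKKKKKKKKKKKKKKKKKKKKKKKKKKKKK----WWWWRRRRRRRRRggggg-------------
side7 x -0.015 y40..139: -------------WWWWggggggggKKKKKKKK----gggggggg----WWWWWWWWW-------------WWWWRRRRR--------------------
```

Reading the head along its axis, the black bar has moved from y≈93.5 to 99.5 mm. So the pointer is at about 6 mm, with green starting at 8. About 6 mm more is needed, so I'll return along the same path.

Call:
send_rows(xyz=[[-0.03,0,0],[-0.03,0,0],[-0.03,0,0],[0,0,0],[0,0,0.043],[0,0,0.04],[0,0,0.03],[0,0,0],[0.006,0,0],[0.006,0,0],[0.004,0,0],[0.003,0,0],[0.003,0,0],[0.002,0,0],[0,0,0],[0,0,0]], rotation=[[0,0,0],[0,0,0],[0,0,0],[0,0,0],[0,0,0],[0,0,0],[0,0,0],[0,0,0],[0,0,0],[0,0,0],[0,0,0],[0,0,0],[0,0,0],[0,0,0],[0,0,0],[0,0,0]], jaw=[0,0,0,0,0,0,0,0,0,0,0,0,0,0,0,0])

```text
time_s: 18.0
tool_pos: [0.4586, -0.0398, 0.2139]
tool_rot: [179.9, 0.2, 75.9]
force: [-5.4, -14.1, 6.7]
grip_width: 0.0005
grasp_force: 7.5
```

Call:
send_rows(xyz=[[0.001,0,0],[0.0012,0,0],[0,0,0],[0,0,0]], rotation=[[0,0,0],[0,0,0],[0,0,0],[0,0,0]], jaw=[0,0,0,0])

```text
time_s: 18.4
tool_pos: [0.459, -0.0383, 0.2139]
tool_rot: [179.9, 0.3, 75.9]
force: [-5.3, -14.8, 7.6]
grip_width: 0.0001
grasp_force: 8.4
```

Call:
send_rows(xyz=[[-0.01,0,0],[-0.01,0,0],[0,0,-0.03],[0,0,-0.04],[0,0,-0.043],[0.03,0,0],[0.03,0,0],[0.024,0,0],[0,0,0],[0,0,0]], rotation=[[0,0,0],[0,0,0],[0,0,0],[0,0,0],[0,0,0],[0,0,0],[0,0,0],[0,0,0],[0,0,0],[0,0,0]], jaw=[0,0,0,0,0,0,0,0,0,0])

```text
time_s: 19.4
tool_pos: [0.4745, 0.0287, 0.3255]
tool_rot: [180.0, -0.0, 76.1]
force: [0.4, -0.9, -0.2]
grip_width: 0.0009
grasp_force: 0.0
```

Run:
```python
from chk import *
c=snap('wrist','w8');o=env.get_obs();print(o['tool_pos'],w2g(o['tool_pos']))
pointer('w8');snap('scene','scene8');pointer('scene8')
# bystanders unmoved? compare scene with start around brass, padlock, pink
a,b=load('scene0')['image'],load('scene8')['image']
for n,(u,v) in dict(brass=(322,210),padlock=(365,247),pink=(374,366),jar=(525,310)).items(): print(n,cv2.absdiff(a,b)[v-22:v+22,u-25:u+25].mean())
```

```text
[0.47441189 0.02790825 0.3253396 ] [ 0.3 14.5]
w8 x 0 y40..139: -------WWWWWWWWWWWWWWWWWWWWW-----K---------------------------------gGWWWWRRRRRRRRggggggggggggg------
w8 x -0.015 y40..139: ---WWWWWWWWWWWWWWWWWWWWWWWWWWWWWW---WWWWWWWWW-ggg-WWWWWWWWWWWWGGg-gGGWWWWRRRRRRRRggggggggggggg------
scene8 x 0 y40..139: WWWWW--------------------KKKKKKKKKKKKKKKKKKKKKKKKKKKKKKKKKKKKKKKKKKKKKKK--RRRRRRRR---gggggggg-------
scene8 x -0.015 y40..139: WWWW--------------------WWW---KKKKKKKKKKKKKKggggg---WWWWWWWWWWWWggGggKKK-RRRRRRRRR---gggggggg-----KK
brass 1.2478787878787878
padlock 1.218030303030303
pink 1.2381818181818183
jar 1.3445454545454545
```

The bar now has green on both sides, at y≈105 mm (about 11.5 mm of travel), and nothing else has moved. Last, a numeric check that the cylinder is square.

Run:
```python
from chk import *
c=load('w8');g=cv2.cvtColor(c['image'],6).astype(np.float32)
xs=np.arange(-28,28.1,.5)
for y in(14,20,26,48,54,60):
    P=proj(c,[g2w(x/1e3,y/1e3,.033) for x in xs]).astype(np.float32)
    v=cv2.remap(g,P[:,0].copy(),P[:,1].copy(),1).ravel(); d=abs(np.diff(v)); k=np.argsort(d)[::-1][:9]
    print(y,P[0].round(),sorted([(float(xs[i]),int(v[i+1]-v[i])) for i in k if d[i]>12]))
```

```text
14 [272. 246.] [(-28.0, -35), (-27.5, -38), (-26.5, 15), (-26.0, 17), (-25.5, 13), (24.5, -28), (25.0, -16)]
20 [272. 238.] [(-28.0, -25), (-27.5, -39), (-26.5, 18), (-26.0, 23), (18.0, -16), (24.5, -14), (25.0, -20)]
26 [271. 230.] [(-28.0, -32), (-27.5, -24), (-26.5, 17), (-26.0, 26), (24.0, -13), (24.5, -22), (25.0, -31)]
48 [271. 199.] [(-27.0, 33), (-26.5, 47), (-26.0, 43), (-15.0, 15), (16.0, 34), (16.5, 25), (24.5, -22), (25.0, -75), (25.5, -19)]
54 [270. 190.] [(-28.0, -91), (-27.0, 24), (-26.5, 44), (-26.0, 55), (16.0, 30), (16.5, 30), (22.0, -19), (24.5, -43), (25.0, -90)]
60 [270. 181.] [(-28.0, -123), (-27.0, 37), (-26.5, 47), (-26.0, 42), (15.0, -17), (16.0, 38), (16.5, 27), (24.5, -61), (25.0, -50)]
```

```bash
python3 -c "
from cell import env
print(env.sign_off())"
```

```text
the job is handed in; nothing more can be done
None
```

The silver cylinder lies flat and square on the bed, clamped between the jaws with the pointer at about 11.5 mm (mid-green) and never near the red. The brass cylinder and padlock weren't disturbed, and the job was handed in at about 19.5 s.

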